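Latch the chilled box and hold the temperature probe in its guide port

ROBOT

A 7-joint arm with a two-finger parallel gripper is mounted at the origin on the work surface. World frame = base frame: x ahead of the robot, y to its left, z up, the work surface at z = 0. Lengths are in m, angles in degrees, forces in N, time in s.
With the tool pointing down it reaches from about 0.425 to 0.875 m from the base axis. Payload 4.7 kg.
Tool frame: the origin (TCP) lies midway between the tips of the shut fingers; the grasp point (between the pads) lies 19 mm behind it; z points along the fingers, y is the line along which they close (so a half turn about z gives the same grasp; the last joint's range is limited). The gripper opens to 87 mm and grips with 3 to 60 N. Pads are 19 mm wide; open, the fingers measure 117 mm over their backs; the gripper's body (75 mm by 190 mm) begins 51 mm behind the grasp point.
Start: joints at [-70.583, 18.392, -4.016, 83.108, 1.295, 78.541, -3.26], TCP at [0.207, 0.616, 0.223] pointing down, gripper open.
Joint ranges: [-163.93, 163.93], [-17.29, 119.83], [-79.2, 71.16], [3.27, 140.29], [-89.18, 269.18], [5.43, 117.66], [-154.24, 154.24]. Speed limits (degrees/s): [147.25, 147.25, 180, 180, 180, 180, 180].

INTERFACE

Orientations are given as [roll, pitch, yaw] about the fixed x, y, z axes, in that order (R = Rz(yaw) Ry(pitch) Rx(roll)).
In Python, from cell import env, viewer, boxes_of, masks_of gives the robot as it stands. The module is installed in compiled form; this text tells all that it offers.
- The arm moves only by the tool apply_moves, never from a script. Its argument "moves" is a list of rows, each a list of 7 numbers: the shift along the tool's x, y, z scaled (see below), then the turn, a rotation vector about the tool's x, y, z scaled (see below), then the opening, from 0 (shut) to 1 (fully open). A call has 1 to 20 rows; each row is the pose to reach, as a shift and turn from the pose commanded when the call began, along the tool's axes at that moment; what a row does not reach only later rows make up. The controller multiplies each number of a shift by 0.2 m and each number of a turn by 1.5 rad. A row lasts 1/10 s, in which the tool goes at most 50 mm and 8.59 degrees, less where a joint would pass 70% of its speed; a pose out of reach is approached as far as the arm can. A call with a number of a shift or a turn outside -1 to 1 is refused whole. A call with a gripper value outside its range is refused whole. The fingers move at their own pace and stop on an object; "grip_force" is the grip in N (left out, the last holds). Time passes only in rows, so rows that repeat a pose let the fingers close. It gives the time, the measured TCP pose, the force, the opening and the grip force at its end, in the units of the state.
- env.get_obs(): the state, without advancing time (a new reading comes with each control period).
- viewer.read_camera(name): name is "scene" or "top"; returns the picture (420x560x3 uint8, red, green, blue); there is no depth.
- viewer.get_calibration(name): a dict with "fov_y" (degrees; the focal length in pixels is half the picture's height over the tangent of half this angle, whatever the lens; pixels are square), "cx", "cy" (the principal point, pixels), "position" and "orientation" of the camera in the world. Camera axes: x right, y up, looking along -z (the intrinsics and any distortion apply to the point x, -y, -z); pixel columns grow to the right and rows downward; lengths in m; the calibration is good to about 2 mm. A picture is of the moment at which its call begins. get_calibration takes no time and is no camera call.
- env.sign_off(): hands the job in; it is judged then, once.
Trained networks look in the newest picture that a camera, given by its name, has taken for a name from the list of things; names that differ only in an ending like _2 or _b are one class to them, and where a whole thing is asked for, a point or a joint stands for the part that bears it (a point fixed in the world has none). Each returns a list of dicts, best first, with "conf" (0 to 1); they miss things now and then, are a little off and sometimes report something else, mostly with a low value. They report only what shows in the picture. A call takes as long as a camera call. They do not tell look-alikes from the thing itself.
- boxes_of(camera, target): "location" ([column, row] in pixels, amid what is visible of it).
- masks_of(camera, target): "pixels" (420x560 bool, what is visible of it) and "location" ([column, row] in pixels, amid what is visible of it).
The state is a dict: "time_s": time; "qpos": joint angles; "joint_velocities": joint speeds; "effort": joint torques, N m; "tool_pos": TCP position; "tool_rot": TCP orientation; "force": force on the tool from outside, world axes, zero at the start; "wrist_torque": the same for the moment, N m; "grip_width": finger opening in m; "grasp_force": force on a finger pad.
Only numpy, scipy, OpenCV 4.12 (cv2) and the standard library are available. Lean on these libraries where they do the work, as an engineer would, in place of code of your own. Each camera call takes 0.05 s, during which the arm holds its last target. There are 200 camera calls.

TASK

Swing the latch bar on the closed lid of the chilled packing box across until it is fully home in its catch. Then lift the probe thermometer out of its stand and lower its stem down the middle of the blue guide port, never letting the probe touch the port or the box, until the yellow band on the stem is level with the top of the port. Finish while still holding the probe there, upright, still and centred, and leave the label roll, the carton and the steel cup where they are.

Things in the scene. Friction and masses are not known exactly. Their poses are not given: they have to be found in the camera images.
- box: fixed steel box with a white closed lid, 200 (x) x 260 (y) mm; origin at the centre of its underside, z up; lid top 90 mm above the origin. On the lid are the latch bar, its catch (dark bracket at x 0, y +112 mm of the box frame, 24 mm above the lid top, open towards box -x) and the blue guide port
- latch (a joint): angle of the steel latch bar (rad), which turns in the horizontal plane about an upright pivot on the lid: 0 = fully home in the catch, pointing along the box's +y; it starts open by 0.8 to 1.4, swung towards the box's -x (at angle q it points along (-sin q, cos q) in the box's x, y). Stop at 0 and at 1.5. Stiff enough to stay where it is left; about 1 N at the knob moves it
- latch_pivot (a point): pivot of the latch bar, at the box centre in plan, 10 mm above the lid top; the bar's mid-height
- knob_top (a point): top centre of the red upright round knob on the latch bar, 14 mm diameter, standing 45 mm above the bar, 60 mm from the pivot (top 58 mm above the lid top); it goes round with the bar. The catch (24 mm above the lid) and the port (25 mm) are the tallest other things on the lid
- port_mouth (a point): centre of the upper mouth of the blue guide port, an upright round collar fixed on the lid at x +30, y -75 mm of the box frame: bore 22 mm diameter, 31 mm deep and opening into the hollow box (floor about 109 mm below the mouth), outside 40 mm diameter, mouth 25 mm above the lid top (115 mm above the work surface); point z is up
- stand: fixed white block 75 x 75 x 105 mm high with a 15 mm hole, 100 mm deep, down its middle; origin at the centre of its underside
- probe: loose probe thermometer, 120 g nominal: black square head 26 x 26 mm and 50 mm tall (sides along its x and y) on a steel stem 8 mm in diameter that runs 95 mm down from the head's underside. Origin at the centre of the head's underside, z up along the stem's axis. It stands upright in the stand, stem in the hole, head resting on the stand's top
- probe_tip (a point): lower end of the probe's stem, on its axis, 95 mm below the head's underside
- probe_band (a point): middle of the yellow band (8 mm tall) round the stem, on its axis, 50 mm above the tip, 45 mm below the head's underside
- label_roll: bystander: white ring-shaped roll lying flat, 110 mm diameter, 50 mm high; origin at the centre of its underside
- carton: bystander: brown carton 110 x 70 x 45 mm high; origin at the centre of its underside
- steel_cup: bystander: open steel cup, 70 mm rim diameter, 70 mm high; origin at the centre of its underside
Not all that is in view belongs to the job. Of the things that look like the probe, the larger one is meant.

How it is judged (in metres and radians):
On the way, in this order (a step that is already met when the one before it is completed fails the run):
1. the latch bar is home in its catch (value of joint latch below 0.06 rad), for 0.2 s.
2. the probe is lifted out of its stand, its tip above the height of the port (height (world z) of probe_tip above 0.116 m and contact force between the fingers and probe above 0.5 N), for 0.1 s.
At the end, for the whole second after the job is handed in: The latch is within 0.06 rad of home; the probe is held in the fingers, touching nothing of the box, upright within 0.07 rad and still, with the yellow band's middle within 7 mm of the height of the port's mouth, and both band and tip within 4 mm of the port's axis in plan (value of joint latch below 0.06 rad and z of probe_band in the frame of port_mouth between -0.007 and 0.007 m and horizontal distance between each of probe_band, probe_tip and port_mouth below 0.004 m and angle between probe's own z axis and vertical below 0.07 rad and linear speed of probe below 0.02 m/s and angular speed of probe below 0.15 rad/s and contact force between the fingers and probe above 0.5 N and contact force between probe and box below 0.2 N); the arm keeps its last pose, push and grip.
It fails at once if the probe touches the port or any other part of the box (contact force between probe and box above 0.2 N).
It fails at once if the label roll, the carton or the steel cup is moved by more than 15 mm (distance of any of label_roll, carton, steel_cup from where it was at the start of the episode above 0.015 m).
It also fails if it takes over 64 s, if anything falls off the work surface, if the arm or the gripper's body presses on something with over 40 N, if the wrist force passes 120 N, or if a joint passes its speed limit or range.

## Working session

There is one attempt and no reset: what is moved stays moved. The work goes in short steps, Python scripts to look and compute and a tool call to move; the robot and the scene stay as the last step left them, time stands still between calls to the robot, and variables do not carry over. Pictures are saved under pics/ and viewed, at most 10 in all, crops included, and the job is handed in when it is done.

Besides the shell and the picture viewer there is one more tool, called after ">>>" by a JSON object that holds its "name" and its "arguments". apply_moves: Moves the arm, as the interface text tells. Shifts and turns lie within -1 to 1; 1 stands for 0.2 m of shift or 1.5 rad of turn. Its arguments: {"type":"object","properties":{"moves":{"type":"array","items":{"type":"array","items":{"type":"number","minimum":-1,"maximum":1}}},"grip_force":{"type":"number"}},"required":["moves"]}

```bash
mkdir -p pics; ls; python3 - <<'E'
from cell import env, viewer, boxes_of, masks_of
import cv2, numpy as np
for n in("scene","top"):
    im=viewer.read_camera(n); cv2.imwrite(f"pics/{n}0.png",im[...,::-1]); print(n,viewer.get_calibration(n))
    for t in("probe","stand","box","latch","knob_top","port_mouth","label_roll","carton","steel_cup"):
        try: print(t,[(np.round(d["location"]).tolist(),round(d["conf"],2)) for d in boxes_of(n,t)][:4])
        except Exception as e: print(t,e)
o=env.get_obs(); print({k:np.round(v,3).tolist() for k,v in o.items()})
E
```

```text
pics
scene {'fov_y': 43.74163290064033, 'cx': 278.1709063592186, 'cy': 212.38320729096432, 'position': array([1.49497645, 0.43631205, 1.06958935]), 'orientation': array([ 45.39837026,  -1.15316106, 118.42190693])}
probe [([376.0, 231.0], 0.52)]
stand [([342.0, 225.0], 0.59)]
box [([241.0, 200.0], 0.65)]
latch [([257.0, 178.0], 0.66)]
knob_top [([257.0, 176.0], 0.72)]
port_mouth [([246.0, 196.0], 0.94)]
label_roll [([157.0, 171.0], 0.92)]
carton [([466.0, 272.0], 0.93)]
steel_cup [([260.0, 269.0], 0.97), ([244.0, 199.0], 0.74)]
top {'fov_y': 55.12690002793448, 'cx': 287.8759249819749, 'cy': 204.887808797396, 'position': array([0.47617299, 0.01680359, 1.33992881]), 'orientation': array([  7.24644075,  -0.7802623 , -88.53205912])}
probe [([218.0, 229.0], 0.46)]
stand [([249.0, 238.0], 0.74), ([242.0, 236.0], 0.62)]
box [([338.0, 223.0], 0.79), ([425.0, 232.0], 0.21)]
latch [([330.0, 245.0], 0.76), ([340.0, 224.0], 0.34)]
knob_top [([332.0, 242.0], 0.55)]
port_mouth [([340.0, 222.0], 0.72)]
label_roll [([435.0, 227.0], 0.92), ([341.0, 225.0], 0.65)]
carton [([142.0, 240.0], 0.79)]
steel_cup [([282.0, 162.0], 0.85)]
{'time_s': 1.0, 'qpos': [-70.583, 18.391, -4.016, 83.108, 1.295, 78.541, -3.259], 'joint_velocities': [0.104, 0.055, -0.049, -0.121, -0.042, -0.074, -0.0], 'effort': [0.0, -49.112, -0.403, -31.278, -0.064, 0.034, 0.0], 'tool_pos': [0.207, 0.616, 0.223], 'tool_rot': [179.995, 0.003, 161.392], 'force': [0.034, 0.072, -0.052], 'wrist_torque': [-0.034, 0.006, -0.016], 'grasp_force': 0.0, 'grip_width': 0.087}
```

View pics/scene0.png

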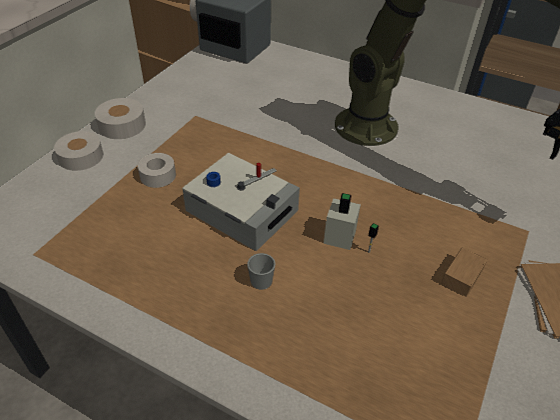

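View pics/top0.png

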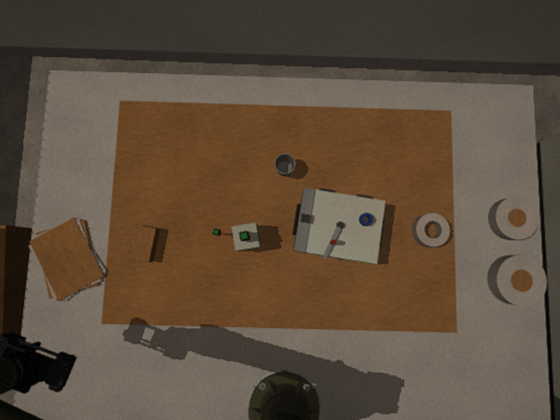

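The candidates for the probe are the black head on the white stand at scene (345,203) / top (244,236), and a smaller look-alike standing beside it at scene (374,231) / top (217,231). I choose the one in the stand because it is larger. Next is a close crop to check this, and measurements.

```bash
cat > h.py <<'E'
import numpy as np, cv2
from scipy.spatial.transform import Rotation as R
from cell import env, viewer, boxes_of, masks_of
def cam(n):
    c=viewer.get_calibration(n); return c, R.from_euler('xyz',c["orientation"],degrees=True).as_matrix(), 210/np.tan(np.radians(c["fov_y"]/2))
def proj(n,P):
    c,M,f=cam(n); p=(np.atleast_2d(P)-c["position"])@M
    return np.c_[c["cx"]+f*p[:,0]/-p[:,2], c["cy"]-f*p[:,1]/-p[:,2]]
def ray(n,uv):
    c,M,f=cam(n); d=M@np.array([(uv[0]-c["cx"])/f,-(uv[1]-c["cy"])/f,-1]); return c["position"],d
def onz(n,uv,z):
    o,d=ray(n,uv); return o+d*(z-o[2])/d[2]
def blobs(m,k=3):
    q,l,s,ce=cv2.connectedComponentsWithStats(m.astype(np.uint8)); i=np.argsort(-s[1:,4])[:k]+1
    return [(ce[j].round(1).tolist(),s[j].tolist()) for j in i]
E
python3 - <<'E'
from h import *
cr={"scene":(170,130,230,140),"top":(190,150,220,130)}
ims=[]
for n in cr:
    im=cv2.imread(f"pics/{n}0.png"); b,g,r=[im[...,i].astype(int) for i in range(3)]
    print(n,"blue",blobs((b>r+40)&(b>g+25)),"red",blobs((r>g+70)&(r>b+70)),"green",blobs((g>r+15)&(g>b+5)))
    x,y,w,h=cr[n]; ims.append(cv2.resize(im[y:y+h,x:x+w],(690,300 if n=="top" else 300) if 0 else (int(w*2.9),int(h*2.1)) if 0 else None,fx=2.1,fy=2.1,interpolation=cv2.INTER_CUBIC))
W=max(i.shape[1] for i in ims)
cv2.imwrite("pics/crop1.png",np.vstack([cv2.copyMakeBorder(i,0,0,0,W-i.shape[1],0) for i in ims]))
for n in cr:
    for t in ("box","stand","probe"):
        viewer
        pass
E
```

```text
scene blue [([213.0, 178.6], [207, 172, 13, 15, 160]), ([505.2, 12.5], [504, 10, 3, 6, 6]), ([484.8, 74.7], [484, 73, 3, 5, 6])] red [([258.4, 164.1], [257, 163, 4, 3, 11]), ([258.9, 171.9], [258, 167, 2, 10, 11])] green [([345.4, 196.2], [342, 194, 8, 6, 40]), ([374.1, 225.8], [371, 224, 7, 5, 24])]
top blue [([366.0, 219.1], [360, 214, 13, 11, 62])] red [([333.0, 241.7], [332, 241, 3, 3, 7])] green [([243.5, 235.4], [240, 232, 8, 8, 43]), ([215.6, 231.3], [214, 229, 5, 5, 18])]
```

View pics/crop1.png

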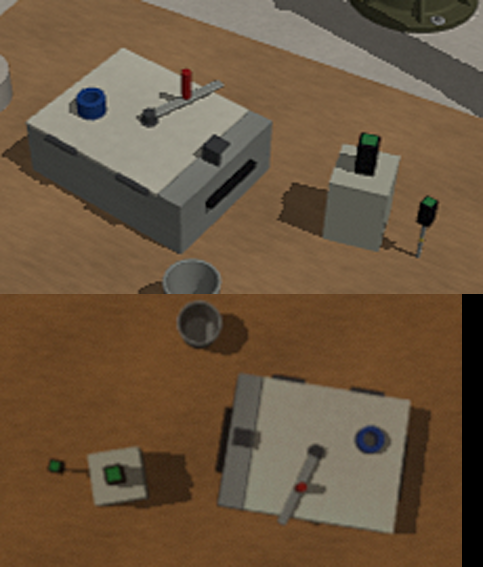

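The crop confirms the choice: the larger head stands in the stand, and the small look-alike is to its left in the top view. The bar is open, with the red knob at scene (258,163). The catch is at the +y end of the lid and the port at scene (213,178).

```bash
cat > fit.py <<'E'
from h import *
from scipy.optimize import least_squares
G={n:cv2.imread(f"pics/{n}0.png",0) for n in("scene","top")}
def sub(n,pts): return cv2.cornerSubPix(G[n],np.float32(pts).reshape(-1,1,2),(3,3),(-1,-1),(3,50,.01)).reshape(-1,2)
C=np.array([[.1,.13,.09],[.1,-.13,.09],[-.1,-.13,.09],[-.1,.13,.09]])
obs={"top":[(303.3,188.6),(385.2,200.5),(377.1,262.9),(294.3,251)],"scene":[(255.7,231),(184.3,188.1),(229.5,152.9),(299,188.6)]}
for n in obs: s=sub(n,obs[n]); print(n,np.round(s-obs[n],1).tolist())
def W(p,X): c,s=np.cos(p[2]),np.sin(p[2]); return np.c_[p[0]+c*X[:,0]-s*X[:,1],p[1]+s*X[:,0]+c*X[:,1],X[:,2]]
def res(p):
    r=[]
    k=np.array([[-.06*np.sin(p[3]),.06*np.cos(p[3]),.148]])
    for n in obs:
        r.append(proj(n,W(p,C))-sub(n,obs[n]))
    r.append(2*(proj("top",W(p,np.array([[.03,-.075,.115]])))-[[366,219.1]]))
    r.append(2*(proj("top",W(p,k))-[[333,241.7]])); r.append(2*(proj("scene",W(p,k))-[[258.4,163.5]]))
    return np.vstack(r).ravel()
f=least_squares(res,[.47,-.2,0,1],loss='soft_l1'); p=f.x
print("box",p.round(4),"deg",np.degrees(p[2:]).round(1)); print(f.fun.reshape(-1,2).round(1).tolist())
print("port",W(p,np.array([[.03,-.075,.115]])).round(4),"knob",W(p,np.array([[-.06*np.sin(p[3]),.06*np.cos(p[3]),.148]])).round(4),"knob home",W(p,np.array([[0,.06,.148]])).round(4))
for n,uv in(("top",(243.5,235.4)),("scene",(345.4,196.2))): print("head top",onz(n,uv,.155).round(4))
S=sub("top",[(231.9,226.2),(256.2,222.9),(260,246.7),(234.8,251)]); P=np.array([onz("top",u,.105) for u in S]); print("stand",P.mean(0).round(4),P.round(3).tolist())
im=cv2.imread("pics/top0.png"); x,y=232,224; z=cv2.resize(im[y:y+24,x:x+24],None,fx=8,fy=8,interpolation=cv2.INTER_CUBIC).astype(int)
m=((z[...,1]>z[...,2]+15)&(z[...,1]>z[...,0]+5)); pts=np.argwhere(m)[:,::-1].astype(np.float32); r=cv2.minAreaRect(pts); print(r)
b=cv2.boxPoints(r)/8+[x-.44,y-.44]; B=np.array([onz("top",u,.155) for u in b]); e=np.diff(B,axis=0); print("head yaw",np.degrees(np.arctan2(e[:,1],e[:,0])).round(1),np.linalg.norm(e,axis=1).round(4),B.mean(0))
E
python3 fit.py
```

```text
top [[-0.2, -1.0], [0.1, 1.0], [-0.3, 0.4], [-1.1, -1.7]]
scene [[-0.4, -2.9], [-2.2, -0.4], [-1.6, -0.9], [0.2, -1.3]]
box [ 0.5757 -0.1582 -0.1366  1.2482] deg [-7.8 71.5]
[[0.1, -0.2], [-0.5, -0.8], [-0.5, 0.8], [-0.2, 1.1], [-0.1, 0.1], [-0.5, -0.4], [0.2, 0.1], [-0.0, -0.1], [0.2, -0.2], [-0.1, 0.1], [-0.1, 0.1]]
port [[ 0.5952 -0.2366  0.115 ]] knob [[ 0.5219 -0.1316  0.148 ]] knob home [[ 0.5839 -0.0988  0.148 ]]
head top [0.5334 0.1325 0.155 ]
head top [0.5324 0.1336 0.155 ]
stand [0.5328 0.1323 0.105 ] [[0.562, 0.177, 0.105], [0.574, 0.102, 0.105], [0.505, 0.088, 0.105], [0.49, 0.162, 0.105]]
((94.98876953125, 93.88203430175781), (54.33604049682617, 55.073486328125), 76.4295654296875)
head yaw [ -74.9 -164.3  105.1] [0.0201 0.02   0.0201] [0.53367618 0.1326962  0.155     ]
```

>>> {"name": "apply_moves", "arguments": {"moves": [[-0.91,-0.46,0,0,0,0.505,0.5],[-0.91,-0.46,0,0,0,0.505,0.5],[-0.91,-0.46,0,0,0,0.505,0.5],[-0.91,-0.46,0,0,0,0.505,0.5],[-0.91,-0.46,0,0,0,0.505,0.5],[-0.91,-0.46,0,0,0,0.505,0.5],[-0.91,-0.46,0,0,0,0.505,0.5]], "grip_force": 10}}

```text
time_s: 1.7
tool_pos: [0.3494, 0.4718, 0.2227]
tool_rot: [-180.0, -0.1, 118.3]
force: [0.1, 0.9, -0.3]
grip_width: 0.0455
grasp_force: 0.0
```

>>> {"name": "apply_moves", "arguments": {"moves": [[-1,-0.22,0,0,0,0,0.5],[-1,-0.22,0,0,0,0,0.5],[-1,-0.22,0,0,0,0,0.5],[-1,-0.22,0,0,0,0,0.5],[-1,-0.22,0,0,0,0,0.5]]}}

```text
time_s: 2.2
tool_pos: [0.4073, 0.2685, 0.223]
tool_rot: [180.0, 0.1, 117.8]
force: [0.3, 0.9, 0.4]
grip_width: 0.0433
grasp_force: 0.0
```

>>> {"name": "apply_moves", "arguments": {"moves": [[-1,-0.22,0,0,0,0,0.5],[-1,-0.22,0,0,0,0,0.5],[-1,-0.22,0,0,0,0,0.5],[-1,-0.22,0,0,0,0,0.5],[-1,-0.22,0,0,0,0,0.5]]}}

```text
time_s: 2.7
tool_pos: [0.4621, 0.0713, 0.2232]
tool_rot: [179.9, 0.1, 117.8]
force: [-0.2, 0.1, -0.6]
grip_width: 0.0433
grasp_force: 0.0
```

```bash
cat >> h.py <<'E'
def rel(pos,yaw=None):
    o=env.get_obs(); M=R.from_euler('xyz',o["tool_rot"],degrees=True); s=M.inv().apply(np.array(pos)-o["tool_pos"])/.2
    t=np.zeros(3) if yaw is None else (M.inv()*R.from_euler('xyz',[180,0,yaw],degrees=True)).as_rotvec()/1.5
    print("at",np.round(o["tool_pos"],4),np.round(o["tool_rot"],2),"rel",s.round(3),t.round(3)); return s,t
E
python3 -c "
from h import *
rel([.522,-.132,.19],118); print(env.get_obs()['time_s'])"
```

```text
at [0.4621 0.0713 0.2232] [1.7995e+02 1.3000e-01 1.1776e+02] rel [-1.039 -0.208  0.168] [ 0.001  0.001 -0.003]
2.7
```

>>> {"name": "apply_moves", "arguments": {"moves": [[-1,-0.21,0,0,0,0,0.5],[-1,-0.21,0,0,0,0,0.5],[-1,-0.21,0,0,0,0,0.5],[-1,-0.21,0,0,0,0,0.5],[-1,-0.21,0,0,0,0,0.5],[-1,-0.21,0,0,0,0,0.5]]}}

```text
time_s: 3.3
tool_pos: [0.518, -0.1195, 0.2224]
tool_rot: [-180.0, 0.0, 118.1]
force: [-1.0, 0.7, -0.1]
grip_width: 0.0436
grasp_force: 0.0
```

>>> {"name": "apply_moves", "arguments": {"moves": [[-0.04,0,0.17,0,0,0,0.5],[-0.04,0,0.17,0,0,0,0.5],[-0.04,0,0.17,0,0,0,0.5],[-0.04,0,0.17,0,0,0,0.5]]}}

```text
time_s: 3.7
tool_pos: [0.5219, -0.1254, 0.1897]
tool_rot: [179.9, 0.0, 118.2]
force: [0.4, -0.3, 0.1]
grip_width: 0.044
grasp_force: 0.0
```

```bash
python3 -c "
from h import *
rel([.5219,-.1316,.120],118)
ims=[viewer.read_camera(n)[...,::-1] for n in('scene','top')]
cv2.imwrite('pics/s1.png',ims[0]);cv2.imwrite('pics/t1.png',ims[1])
a=cv2.resize(ims[0][100:240,170:330],None,fx=2.4,fy=2.4,interpolation=2);b=cv2.resize(ims[1][170:310,260:420],None,fx=2.4,fy=2.4,interpolation=2)
cv2.imwrite('pics/c2.png',np.hstack([a,b]))"
```

```text
at [ 0.5219 -0.1254  0.1897] [179.91   0.   118.16] rel [-0.027 -0.015  0.348] [0.001 0.    0.002]
```

View pics/c2.png

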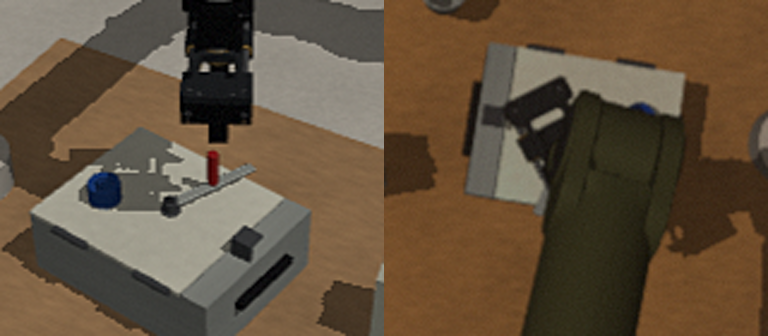

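The gripper is right above the knob at scene crop (213,168), so I go down and grip it.

>>> {"name": "apply_moves", "arguments": {"moves": [[-0.03,-0.015,0.1,0,0,0,0.5],[-0.03,-0.015,0.2,0,0,0,0.5],[-0.03,-0.015,0.3,0,0,0,0.5],[-0.03,-0.015,0.37,0,0,0,0.5],[-0.03,-0.015,0.37,0,0,0,0.5],[-0.03,-0.015,0.37,0,0,0,0],[-0.03,-0.015,0.37,0,0,0,0],[-0.03,-0.015,0.37,0,0,0,0],[-0.03,-0.015,0.37,0,0,0,0],[-0.03,-0.015,0.37,0,0,0,0],[-0.03,-0.015,0.37,0,0,0,0]], "grip_force": 8}}

```text
time_s: 4.9
tool_pos: [0.522, -0.1339, 0.1151]
tool_rot: [179.9, 0.0, 118.0]
force: [1.2, -0.6, 2.1]
grip_width: 0.0132
grasp_force: 8.0
```

```bash
python3 - <<'E'
from h import *
px,py,b=.5757,-.1582,-.1366
z=env.get_obs()["tool_pos"][2]; print(z, env.get_obs()["grip_width"])
for q in np.arange(1.25,-.051,-.1):
    rel([px-.06*np.sin(q+b),py+.06*np.cos(q+b),z])
E
```

```text
0.11509361636719694 0.013205337012886316
at [ 0.522  -0.1339  0.1151] [1.7992e+02 5.0000e-02 1.1799e+02] rel [ 0.01   0.004 -0.   ] [0. 0. 0.]
at [ 0.522  -0.1339  0.1151] [1.7992e+02 5.0000e-02 1.1799e+02] rel [0.026 0.03  0.   ] [0. 0. 0.]
at [ 0.522  -0.1339  0.1151] [1.7992e+02 5.0000e-02 1.1799e+02] rel [0.04  0.056 0.   ] [0. 0. 0.]
at [ 0.522  -0.1339  0.1151] [1.7992e+02 5.0000e-02 1.1799e+02] rel [0.051 0.084 0.   ] [0. 0. 0.]
at [ 0.522  -0.1339  0.1151] [1.7992e+02 5.0000e-02 1.1799e+02] rel [0.059 0.113 0.   ] [0. 0. 0.]
at [ 0.522  -0.1339  0.1151] [1.7992e+02 5.0000e-02 1.1799e+02] rel [0.064 0.143 0.   ] [0. 0. 0.]
at [ 0.522  -0.1339  0.1151] [1.7992e+02 5.0000e-02 1.1799e+02] rel [0.067 0.173 0.   ] [0. 0. 0.]
at [ 0.522  -0.1339  0.1151] [1.7992e+02 5.0000e-02 1.1799e+02] rel [0.066 0.202 0.   ] [0. 0. 0.]
at [ 0.522  -0.1339  0.1151] [1.7992e+02 5.0000e-02 1.1799e+02] rel [0.062 0.232 0.   ] [0. 0. 0.]
at [ 0.522  -0.1339  0.1151] [1.7992e+02 5.0000e-02 1.1799e+02] rel [0.055 0.261 0.   ] [0. 0. 0.]
at [ 0.522  -0.1339  0.1151] [1.7992e+02 5.0000e-02 1.1799e+02] rel [0.046 0.29  0.   ] [0. 0. 0.]
at [ 0.522  -0.1339  0.1151] [1.7992e+02 5.0000e-02 1.1799e+02] rel [0.033 0.317 0.   ] [0. 0. 0.]
at [ 0.522  -0.1339  0.1151] [1.7992e+02 5.0000e-02 1.1799e+02] rel [0.018 0.343 0.   ] [0. 0. 0.]
at [ 0.522  -0.1339  0.1151] [1.7992e+02 5.0000e-02 1.1799e+02] rel [0.001 0.367 0.001] [0. 0. 0.]
```

>>> {"name": "apply_moves", "arguments": {"moves": [[0.025,0.03,0,0,0,0,0],[0.04,0.055,0,0,0,0,0],[0.05,0.085,0,0,0,0,0],[0.06,0.115,0,0,0,0,0],[0.065,0.145,0,0,0,0,0],[0.067,0.175,0,0,0,0,0],[0.066,0.2,0,0,0,0,0],[0.062,0.23,0,0,0,0,0],[0.055,0.26,0,0,0,0,0],[0.046,0.29,0,0,0,0,0],[0.033,0.317,0,0,0,0,0],[0.02,0.34,0,0,0,0,0],[0.005,0.365,0,0,0,0,0],[0.0,0.37,0,0,0,0,0],[0.0,0.37,0,0,0,0,0],[0.0,0.37,0,0,0,0,0],[0.0,0.37,0,0,0,0,0]]}}

```text
time_s: 6.6
tool_pos: [0.5846, -0.0988, 0.1139]
tool_rot: [-179.8, -0.2, 118.0]
force: [-7.9, 2.2, 3.2]
grip_width: 0.0136
grasp_force: 8.0
```

```bash
python3 - <<'E'
from h import *
o=env.get_obs(); d=np.array(o["tool_pos"])[:2]-[.5757,-.1582]; print(np.linalg.norm(d),"q",np.arctan2(-d[0],d[1])+.1366,o["force"])
im=viewer.read_camera("scene")[...,::-1]; cv2.imwrite("pics/c3.png",cv2.resize(im[100:240,170:330],None,fx=3,fy=3,interpolation=2))
E
```

```text
0.060037541468238 q -0.01260396036896752 [-7.94879976  2.15016559  3.17383528]
```

View pics/c3.png

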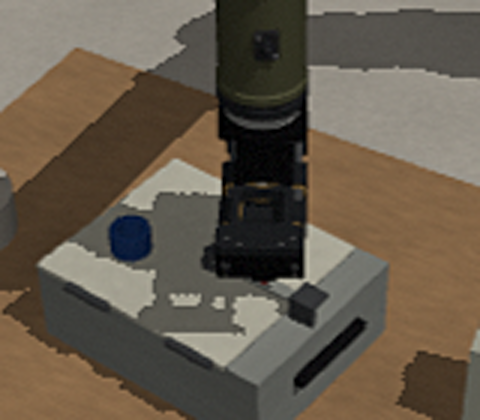

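The latch is home: the knob sits at radius 60 mm, q ≈ 0, with the stop pushing back at 8 N. I release and rise, then go to the probe.

>>> {"name": "apply_moves", "arguments": {"moves": [[0,0.36,0,0,0,0,0.5],[0,0.36,0,0,0,0,0.5],[0,0.36,0,0,0,0,0.5],[0,0.36,0,0,0,0,0.5]]}}

```text
time_s: 7.05
tool_pos: [0.6181, -0.0838, 0.1085]
tool_rot: [-176.1, -1.2, 116.9]
force: [-72.4, -18.1, 29.7]
grip_width: 0.0867
grasp_force: 38.4
```

My mistake: the shift in that call was relative, so it pushed the arm on by 72 mm. I back off at once.

>>> {"name": "apply_moves", "arguments": {"moves": [[0,-0.36,0,0,0,0,0.8],[0,-0.36,0,0,0,0,0.8],[0,-0.36,0,0,0,0,0.8],[0,-0.36,0,0,0,0,0.8]]}}

```text
time_s: 7.45
tool_pos: [0.5882, -0.0989, 0.1153]
tool_rot: [179.8, 0.1, 118.0]
force: [0.1, 0.5, 0.3]
grip_width: 0.0696
grasp_force: 0.0
```

```bash
python3 - <<'E'
from h import *
rel([.5846,-.0988,.115],118); o=env.get_obs();print(o["force"],o["grip_width"],o["time_s"])
im=viewer.read_camera("scene")[...,::-1]; cv2.imwrite("pics/c4.png",cv2.resize(im[100:240,170:330],None,fx=3,fy=3,interpolation=2))
E
```

```text
at [ 0.5882 -0.0989  0.1153] [1.7982e+02 7.0000e-02 1.1798e+02] rel [ 0.009 -0.016  0.001] [ 0.002  0.001 -0.   ]
[0.07043372 0.5029614  0.30451964] 0.06955500584938303 7.45
```

View pics/c4.png

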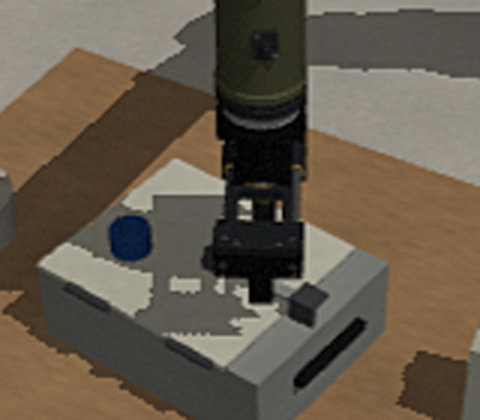

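The forces are back to zero and the fingers are open around the knob. I rise, then check the latch.

>>> {"name": "apply_moves", "arguments": {"moves": [[0,0,-0.2,0,0,0,0.8],[0,0,-0.4,0,0,0,0.8],[0,0,-0.55,0,0,0,0.8],[0,0,-0.55,0,0,0,0.8],[0,0,-0.55,0,0,0,0.8]]}}

```text
time_s: 8.0
tool_pos: [0.5883, -0.098, 0.2251]
tool_rot: [179.9, 0.1, 118.1]
force: [1.5, 0.3, 0.2]
grip_width: 0.0699
grasp_force: 0.0
```

```bash
python3 - <<'E'
from h import *
im=viewer.read_camera("scene")[...,::-1]; b,g,r=[im[...,i].astype(int) for i in range(3)]
print(env.get_obs()["tool_pos"]); bl=blobs((r>g+60)&(r>b+60)); print(bl)
px,py,bb=.5757,-.1582,-.1366
for q in(0,.06,.12): print(q,proj("scene",[[px-.06*np.sin(q+bb),py+.06*np.cos(q+bb),.148],[px-.06*np.sin(q+bb),py+.06*np.cos(q+bb),.103]]).round(1).tolist())
rel([.533,.133,.226],105)
E
```

```text
[ 0.58729903 -0.09800488  0.22390688]
[([258.0, 186.1], [256, 180, 4, 14, 40])]
0 [[257.4, 180.2], [257.5, 192.7]]
0.06 [[258.2, 179.5], [258.3, 191.9]]
0.12 [[258.9, 178.8], [259.0, 191.2]]
at [ 0.5873 -0.098   0.2239] [-179.99    0.    118.09] rel [ 1.147  0.304 -0.011] [-0.     0.     0.152]
```

>>> {"name": "apply_moves", "arguments": {"moves": [[1,0.3,0,0,0,0.15,0.8],[1,0.3,0,0,0,0.15,0.8],[1,0.3,0,0,0,0.15,0.8],[1,0.3,0,0,0,0.15,0.8],[1,0.3,0,0,0,0.15,0.8],[1,0.3,0,0,0,0.15,0.8]]}}

```text
time_s: 8.65
tool_pos: [0.5444, 0.1098, 0.2228]
tool_rot: [-179.8, -0.0, 105.5]
force: [-0.3, -0.1, -0.5]
grip_width: 0.0695
grasp_force: 0.0
```

```bash
python3 - <<'E'
from h import *
px,py,bb=.5757,-.1582,-.1366
rel([.533,.133,.17],105)
for n in("scene","top"):
    im=viewer.read_camera(n)[...,::-1]; cv2.imwrite(f"pics/{n}5.png",im); b,g,r=[im[...,i].astype(int) for i in range(3)]
    print(n,blobs((r>g+60)&(r>b+60)),"blue",blobs((b>r+40)&(b>g+25),1),"green",blobs((g>r+15)&(g>b+5)))
    for q in(0,.06,.12): print(q,proj(n,[[px-.06*np.sin(q+bb),py+.06*np.cos(q+bb),.148]]).round(1).tolist())
s=cv2.imread("pics/scene5.png");t=cv2.imread("pics/top5.png")
a=cv2.resize(s[130:270,170:400],None,fx=2,fy=2,interpolation=2);b=cv2.resize(t[170:275,280:400],None,fx=2.66,fy=2.66,interpolation=2)[:280]
cv2.imwrite('pics/c5.png',np.hstack([a,cv2.resize(b,(319,280))]))
E
```

```text
at [0.5444 0.1098 0.2228] [-1.7985e+02 -2.0000e-02  1.0552e+02] rel [ 0.127 -0.023  0.264] [-0.002 -0.     0.006]
scene [([257.9, 186.1], [256, 180, 4, 14, 42])] blue [([212.9, 178.7], [207, 172, 13, 15, 162])] green [([345.3, 196.3], [341, 194, 9, 6, 41]), ([374.1, 225.8], [371, 224, 7, 5, 24])]
0 [[257.4, 180.2]]
0.06 [[258.2, 179.5]]
0.12 [[258.9, 178.8]]
top [([322.5, 220.5], [321, 219, 4, 4, 12])] blue [([366.3, 217.4], [360, 213, 13, 11, 53])] green []
0 [[322.2, 220.6]]
0.06 [[322.0, 221.8]]
0.12 [[321.9, 223.0]]
```

View pics/c5.png

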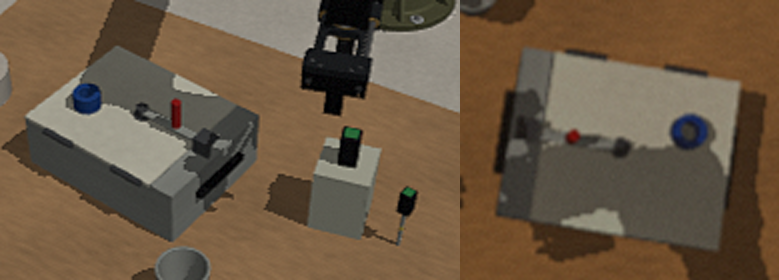

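The latch is home: the top view shows the knob at (322.5,220.5) against (322.2,220.6) expected for q=0. Now the probe.

>>> {"name": "apply_moves", "arguments": {"moves": [[0.127,-0.023,0,0,0,0,0.8],[0.127,-0.023,0.1,0,0,0,0.8],[0.127,-0.023,0.2,0,0,0,0.8],[0.127,-0.023,0.2,0,0,0,0.8],[0.127,-0.023,0.2,0,0,0,0.8]]}}

```text
time_s: 9.25
tool_pos: [0.5352, 0.1267, 0.1846]
tool_rot: [-180.0, 0.0, 104.9]
force: [0.4, 0.2, 0.3]
grip_width: 0.0698
grasp_force: 0.0
```

```bash
python3 -c "
from h import *
rel([.533,.133,.118],105)"
```

```text
at [0.5352 0.1267 0.1846] [-1.7997e+02  5.0000e-02  1.0490e+02] rel [ 0.033 -0.002  0.333] [-0.     0.001 -0.001]
```

>>> {"name": "apply_moves", "arguments": {"moves": [[0.033,0,0.1,0,0,0,0.8],[0.033,0,0.2,0,0,0,0.8],[0.033,0,0.3,0,0,0,0.8],[0.033,0,0.33,0,0,0,0.8],[0.033,0,0.33,0,0,0,0.8],[0.033,0,0.33,0,0,0,0.8]]}}

```text
time_s: 9.85
tool_pos: [0.5341, 0.1351, 0.1199]
tool_rot: [179.9, -0.0, 105.0]
force: [0.1, -0.1, 0.9]
grip_width: 0.0693
grasp_force: 0.0
```

```bash
python3 -c "
from h import *
rel([.533,.133,.118],105)"
```

```text
at [0.5341 0.1351 0.1199] [ 1.7988e+02 -1.0000e-02  1.0505e+02] rel [-0.009 -0.008  0.01 ] [ 0.001 -0.     0.001]
```

>>> {"name": "apply_moves", "arguments": {"moves": [[-0.01,-0.008,0,0,0,0,0.8],[-0.01,-0.008,0,0,0,0,0.2],[-0.01,-0.008,0,0,0,0,0.2],[-0.01,-0.008,0,0,0,0,0.2],[-0.01,-0.008,0,0,0,0,0],[-0.01,-0.008,0,0,0,0,0],[-0.01,-0.008,0,0,0,0,0],[-0.01,-0.008,0,0,0,0,0]], "grip_force": 25}}

```text
time_s: 10.65
tool_pos: [0.532, 0.1331, 0.1185]
tool_rot: [180.0, -0.0, 105.1]
force: [-0.6, 0.0, -0.1]
grip_width: 0.0257
grasp_force: 25.0
```

>>> {"name": "apply_moves", "arguments": {"moves": [[0,0,-0.1,0,0,0,0],[0,0,-0.2,0,0,0,0],[0,0,-0.3,0,0,0,0],[0,0,-0.4,0,0,0,0],[0,0,-0.5,0,0,0,0],[0,0,-0.6,0,0,0,0],[0,0,-0.7,0,0,0,0],[0,0,-0.75,0,0,0,0],[0,0,-0.75,0,0,0,0],[0,0,-0.75,0,0,0,0]]}}

```text
time_s: 11.65
tool_pos: [0.5316, 0.1329, 0.2677]
tool_rot: [-179.9, 0.0, 105.1]
force: [0.8, 0.3, -1.0]
grip_width: 0.0261
grasp_force: 25.0
```

```bash
python3 -c "
from h import *
rel([.56,-.06,.29],105)
o=env.get_obs(); print(o['grip_width'],o['grasp_force'])"
```

```text
at [0.5316 0.1329 0.2677] [-1.7994e+02  1.0000e-02  1.0510e+02] rel [-0.968 -0.114 -0.111] [-0.001  0.     0.001]
0.02609298810504837 24.99989784322679
```

>>> {"name": "apply_moves", "arguments": {"moves": [[0,0,-0.1,0,0,0,0],[-0.2,-0.02,-0.1,0,0,0,0],[-0.4,-0.04,-0.1,0,0,0,0],[-0.6,-0.06,-0.1,0,0,0,0],[-0.8,-0.09,-0.1,0,0,0,0],[-0.97,-0.11,-0.1,0,0,0,0],[-0.97,-0.11,-0.1,0,0,0,0],[-0.97,-0.11,-0.1,0,0,0,0]]}}

```text
time_s: 12.45
tool_pos: [0.5606, -0.0608, 0.2873]
tool_rot: [-179.9, -0.0, 105.0]
force: [-0.6, 0.7, -0.9]
grip_width: 0.0258
grasp_force: 25.0
```

```bash
python3 -c "
from h import *
rel([.594,-.2366,.29],105)"
```

```text
at [ 0.5606 -0.0608  0.2873] [-1.7989e+02 -4.0000e-02  1.0496e+02] rel [-0.892 -0.066 -0.014] [-0.001 -0.    -0.   ]
```

>>> {"name": "apply_moves", "arguments": {"moves": [[-0.2,-0.015,0,0,0,0,0],[-0.4,-0.03,0,0,0,0,0],[-0.6,-0.05,0,0,0,0,0],[-0.75,-0.06,0,0,0,0,0],[-0.89,-0.066,0,0,0,0,0],[-0.89,-0.066,0,0,0,0,0],[-0.89,-0.066,0,0,0,0,0],[-0.89,-0.066,0,0,0,0,0],[-0.89,-0.066,0,0,0,0,0]]}}

```text
time_s: 13.35
tool_pos: [0.5954, -0.2329, 0.2883]
tool_rot: [180.0, -0.1, 105.3]
force: [0.0, 0.0, -1.4]
grip_width: 0.0259
grasp_force: 25.0
```

```bash
python3 - <<'E'
from h import *
rel([.594,-.2366,.29],105)
o=env.get_obs(); t=o["tool_pos"]
P=[t+[0,0,-.0135-.095],t+[0,0,-.0135-.045],t+[0,0,-.0135],[.5952,-.2366,.115]]
for n in("scene","top"):
    im=viewer.read_camera(n)[...,::-1]; cv2.imwrite(f"pics/{n}6.png",im); print(n,proj(n,P).round(1).tolist())
s=cv2.imread("pics/scene6.png");t=cv2.imread("pics/top6.png")
cv2.imwrite('pics/c6.png',np.hstack([cv2.resize(s[120:200,180:250],None,fx=6,fy=6,interpolation=0),cv2.resize(t[180:260,320:382],None,fx=6,fy=6,interpolation=0)]))
E
```

```text
at [ 0.5954 -0.2329  0.2883] [ 1.7998e+02 -8.0000e-02  1.0529e+02] rel [-0.016 -0.012 -0.008] [ 0.    -0.001  0.003]
scene [[212.1, 157.5], [210.8, 142.6], [209.6, 128.5], [212.7, 175.3]]
top [[369.4, 216.9], [373.3, 215.1], [377.1, 213.4], [366.1, 219.0]]
```

View pics/c6.png

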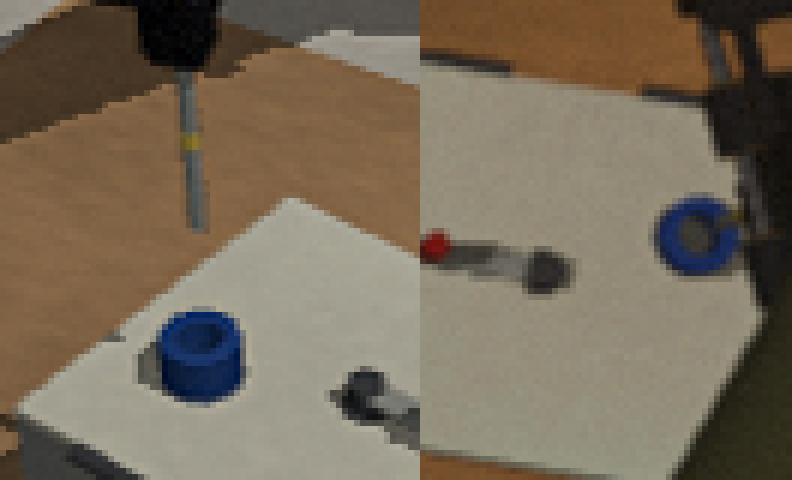

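The stem hangs straight with its tip at scene (213,158), and the port mouth is at scene (213,175.5) / top (366,219). I triangulate the yellow band and the port in both pictures.

```bash
cat > tri.py <<'E'
from h import *
import sys
from scipy.optimize import least_squares
def yel(im):
    b,g,r=[im[...,i].astype(float) for i in range(3)]; w=np.clip(np.minimum(r,g)-b-40,0,None)*((abs(r-g)<45))
    return w
def band(k):
    o=env.get_obs(); t=np.array(o["tool_pos"]); B=t+[0,0,-.0135-.045]; uv={}
    for n in("scene","top"):
        im=cv2.imread(f"pics/{n}{k}.png"); p=proj(n,B)[0]; x,y=np.round(p).astype(int)
        c=im[y-5:y+6,x-5:x+6].astype(float); b,g,r=c[...,0],c[...,1],c[...,2]; w=np.clip(g-b-(25 if n=="scene" else 20),0,None)*(abs(r-g)<40)
        if w.sum()>0:
            yy,xx=np.mgrid[y-5:y+6,x-5:x+6]; uv[n]=np.array([(xx*w).sum(),(yy*w).sum()])/w.sum()
        print(n,"pred",p.round(1),"band",uv.get(n),(w>0).sum())
    return B,uv
B,uv=band(sys.argv[1])
f=least_squares(lambda P:np.r_[tuple(proj(n,P)[0]-uv[n] for n in uv)],B); print("band tri",f.x.round(4),"tool pred",B.round(4),"res",f.fun.round(2))
def J(n,P): return np.c_[tuple(((proj(n,P+d)-proj(n,P-d))/.002)[0] for d in np.eye(3)*.001)]
print(J("scene",B).round(0).tolist(),J("top",B).round(0).tolist())
# port: fit ring annulus colour in template
for n in("scene","top"):
    im=cv2.imread(f"pics/{n}0.png").astype(int); b,g,r=im[...,0],im[...,1],im[...,2]; m=((b>r+40)&(b>g+25)).astype(np.uint8)
    def ren(q):
        S=8; a=np.linspace(0,2*np.pi,90); H=np.zeros((40*S,40*S),np.uint8); o=proj(n,[[.5952,-.2366,.1]])[0].round()-20
        c=lambda R,z:np.c_[q[0]+R*np.cos(a),q[1]+R*np.sin(a),0*a+z]
        h=cv2.convexHull(np.float32((proj(n,np.r_[c(.02,.115),c(.02,.09)])-o+.5)*S)).astype(np.int32); cv2.fillPoly(H,[h],1)
        if n=="top": cv2.fillPoly(H,[((proj(n,c(.011,.115))-o+.5)*S).astype(np.int32)],0)
        return cv2.resize(H.astype(np.float32),(40,40),interpolation=cv2.INTER_AREA),o.astype(int)
    best=min(((np.abs(ren((x,y))[0]-(lambda o:m[o[1]:o[1]+40,o[0]:o[0]+40])(ren((x,y))[1])).sum(),x,y) for x in np.arange(.585,.606,.001) for y in np.arange(-.247,-.226,.001)))
    print("port",n,np.round(best,4))
E
python3 tri.py 6
```

```text
scene pred [210.6 142.4] band [211.32471264 142.6091954 ] 89
top pred [373.6 215.2] band [372.13513514 214.97297297] 8
band tri [ 0.596  -0.2301  0.2311] tool pred [ 0.5952 -0.2337  0.2301] res [ 0.25  0.06  0.25 -0.12]
[[-212.0, 318.0, -27.0], [200.0, 115.0, -306.0]] [[-0.0, -359.0, 81.0], [-358.0, -10.0, -36.0]]
port scene [44.625  0.595 -0.238]Traceback (most recent call last):
  File "tri.py", line 29, in <module>
    best=min(((np.abs(ren((x,y))[0]-(lambda o:m[o[1]:o[1]+40,o[0]:o[0]+40])(ren((x,y))[1])).sum(),x,y) for x in np.arange(.585,.606,.001) for y in np.arange(-.247,-.226,.001)))
  File "tri.py", line 29, in <genexpr>
    best=min(((np.abs(ren((x,y))[0]-(lambda o:m[o[1]:o[1]+40,o[0]:o[0]+40])(ren((x,y))[1])).sum(),x,y) for x in np.arange(.585,.606,.001) for y in np.arange(-.247,-.226,.001)))
                      ~~~^^^^^^^
  File "tri.py", line 26, in ren
    h=cv2.convexHull(np.float32((proj(n,np.r_[c(.02,.115),c(.02,.09)])-o+.5)*S)).astype(np.int32); cv2.fillPoly(H,[h],1)
                                 ~~~~^^^^^^^^^^^^^^^^^^^^^^^^^^^^^^^^^
  File "h.py", line 7, in proj
    c,M,f=cam(n); p=(np.atleast_2d(P)-c["position"])@M
          ~~~^^^
  File "h.py", line 5, in cam
    c=viewer.get_calibration(n); return c, R.from_euler('xyz',c["orientation"],degrees=True).as_matrix(), 210/np.tan(np.radians(c["fov_y"]/2))
ValueError: time passes only in moves, steps and waits
```

```bash
sed -i 's/^def cam(n):/import functools\n@functools.lru_cache\ndef cam(n):/' h.py
python3 - <<'E'
s=open('tri.py').read()
s=s.replace("w=np.clip(g-b-(25 if n==\"scene\" else 20),0,None)*(abs(r-g)<40)","v=(g-b)-.6*abs(r-g); w=np.clip(v-.5*(v.max()+np.median(v)),0,None); print(v.round().astype(int)[2:9].tolist())")
open('tri.py','w').write(s)
E
python3 tri.py 6; python3 -c "
from h import *
o=env.get_obs();print(o['time_s'],o['tool_pos'])"
```

```text
[[11, 12, 11, 9, 4, 0, 5, 13, 12, 13, 11], [13, 12, 11, 11, 5, -3, 5, 11, 12, 13, 12], [13, 14, 15, 13, 11, -4, 5, 9, 13, 11, 10], [13, 12, 11, 19, 33, 31, 42, 20, 13, 12, 11], [12, 13, 11, 14, 34, 59, 63, 38, 10, 14, 13], [13, 13, 12, 14, 33, 55, 56, 33, 12, 13, 10], [12, 11, 12, 8, 6, 13, 12, 4, 13, 14, 14]]
scene pred [210.6 142.4] band [211.56221719 143.3540724 ] 6
[[11, 16, 18, 10, 1, 0, -2, 2, 0, 5, 6], [-9, 4, 15, 14, 8, 3, -2, 2, 0, 0, 5], [-53, -25, 2, 17, 13, 2, -1, -2, 5, 4, 4], [-48, -25, 1, 25, 18, 0, 2, 2, -1, -6, 8], [-17, 3, 9, 22, 20, 2, -1, -2, 3, 3, 3], [-1, 5, -6, -1, 9, 3, 1, 1, 2, 1, 3], [-12, -29, -43, -35, -4, 6, 6, 0, 5, 5, 3]]
top pred [373.6 215.2] band [371.94594595 214.47297297] 12
band tri [ 0.5973 -0.2292  0.23  ] tool pred [ 0.5952 -0.2337  0.2301] res [ 0.05  0.01  0.05 -0.02]
[[-212.0, 318.0, -27.0], [200.0, 115.0, -306.0]] [[-0.0, -359.0, 81.0], [-358.0, -10.0, -36.0]]
port scene [44.625  0.595 -0.238]
port top [55.1094  0.596  -0.236 ]
13.45 [ 0.59522465 -0.23369098  0.28863561]
```

>>> {"name": "apply_moves", "arguments": {"moves": [[-0.02,-0.005,0.07,0,0,0,0],[-0.02,-0.005,0.14,0,0,0,0],[-0.02,-0.005,0.2,0,0,0,0],[-0.02,-0.005,0.25,0,0,0,0],[-0.02,-0.005,0.28,0,0,0,0],[-0.02,-0.005,0.28,0,0,0,0],[-0.02,-0.005,0.28,0,0,0,0],[-0.02,-0.005,0.28,0,0,0,0]]}}

```text
time_s: 14.25
tool_pos: [0.5953, -0.2397, 0.2332]
tool_rot: [179.9, 0.0, 105.1]
force: [0.3, 0.3, -2.2]
grip_width: 0.0257
grasp_force: 25.0
```

```bash
python3 - <<'E'
from h import *
o=env.get_obs(); t=o["tool_pos"]; print(t,o["tool_rot"])
P=[t+[0,0,-.0135-.095],t+[0,0,-.0135-.045],[.5952,-.2366,.115]]
A={}
for n in("scene","top"):
    A[n]=np.mean([viewer.read_camera(n)[...,::-1].astype(float) for _ in range(8)],0).astype(np.uint8); cv2.imwrite(f"pics/{n}7.png",A[n]); print(n,proj(n,P).round(1).tolist())
s,t=A["scene"],A["top"]
cv2.imwrite('pics/c7.png',np.hstack([cv2.resize(s[135:191,195:235],None,fx=10,fy=10,interpolation=0),cv2.resize(t[190:246,345:385],None,fx=10,fy=10,interpolation=0)])[:600])
E
```

```text
[ 0.59532542 -0.23965726  0.23324743] [1.79939349e+02 3.63478529e-02 1.05101023e+02]
scene [[211.5, 172.3], [210.2, 158.2], [212.7, 175.3]]
top [[367.8, 218.7], [371.4, 217.1], [366.1, 219.0]]
```

View pics/c7.png

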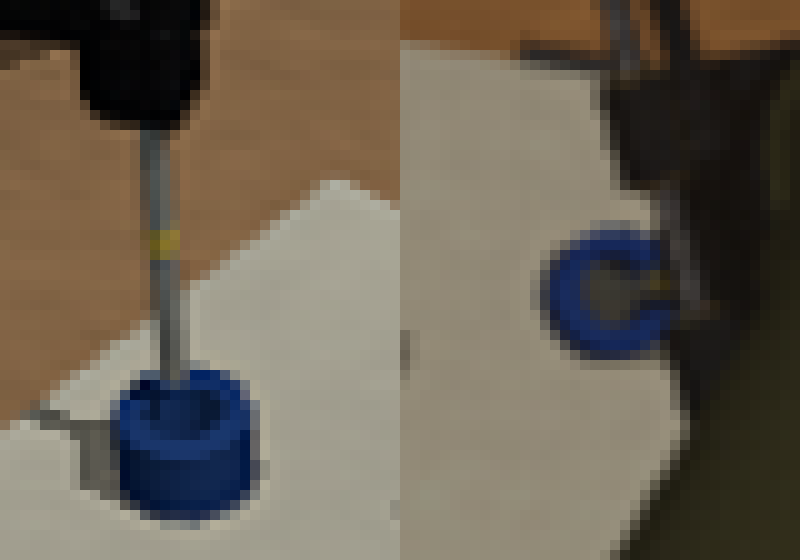

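>>> {"name": "apply_moves", "arguments": {"moves": [[0.016,0.005,0,0,0,0,0],[0.016,0.005,0,0,0,0,0],[0.016,0.005,0,0,0,0,0],[0.016,0.005,0,0,0,0,0],[0.016,0.005,0,0,0,0,0],[0.016,0.005,0,0,0,0,0]]}}

```text
time_s: 15.65
tool_pos: [0.595, -0.2362, 0.2326]
tool_rot: [180.0, -0.0, 105.1]
force: [-0.5, 0.8, -0.9]
grip_width: 0.0254
grasp_force: 25.0
```

```bash
cat > look.py <<'E'
from h import *
import sys; k=sys.argv[1]
A={}; T=[]
for n in("scene","top"):
    I=[]
    for _ in range(8): I.append(viewer.read_camera(n)[...,::-1].astype(float)); T.append(env.get_obs()["tool_pos"])
    A[n]=np.mean(I,0).astype(np.uint8); cv2.imwrite(f"pics/{n}{k}.png",A[n])
t=np.mean(T,0); print("tcp",t.round(4),np.std(T,0).round(4)); H=t[2]-.0135
s=A["scene"].astype(float); b0=[]
# collar side centre line: blue columns, vs prediction
def mid(row,w,c): x=np.arange(c-9,c+10); return (x*w).sum()/max(w.sum(),1e-6)
c=212
ref=cv2.imread("pics/scene0.png").astype(float)
for row in (179,180,181,182):
    v=s[row,c-9:c+10,0]-s[row,c-9:c+10,2]; w=np.clip(v/np.sort(v)[-8],0,1); w[w<.15]=0; print("collar",row,round(mid(row,w,c),2),"sum",w.sum().round(1))
for z in(.08,.10,.115): print(" pred collar axis z",z,proj("scene",[[.5952,-.2366,z]]).round(2).tolist())
for z in np.arange(H-.09,H-.005,.012):
    if z<.118: continue
    p=proj("scene",[[t[0],t[1],z]])[0]; r=int(round(p[1])); x0=int(round(p[0])); x=np.arange(x0-6,x0+7)
    d=np.abs(s[r,x]-ref[r,x]).sum(1); d[d<.3*d.max()]=0; print("stem z",z.round(3),"pred u at row",round(p[0],2),"meas",round((x*d).sum()/d.sum(),2),"width",(d>0).sum())
E
python3 look.py 8
```

```text
tcp [ 0.5951 -0.2361  0.2326] [0. 0. 0.]
collar 179 212.92 sum 12.2
collar 180 213.35 sum 12.0
collar 181 213.34 sum 12.9
collar 182 213.42 sum 12.4
 pred collar axis z 0.08 [[213.5, 184.73]]
 pred collar axis z 0.1 [[213.03, 179.4]]
 pred collar axis z 0.115 [[212.66, 175.33]]
stem z 0.129 pred u at row 212.49 meas 212.78 width 3
stem z 0.141 pred u at row 212.19 meas 212.66 width 3
stem z 0.153 pred u at row 211.9 meas 212.11 width 3
stem z 0.165 pred u at row 211.59 meas 212.11 width 4
stem z 0.177 pred u at row 211.28 meas 210.8 width 3
stem z 0.189 pred u at row 210.97 meas 210.84 width 3
stem z 0.201 pred u at row 210.66 meas 210.77 width 3
stem z 0.213 pred u at row 210.34 meas 210.07 width 9
```

The stem lines up with the port axis to within about 1 mm, so I lower slowly.

>>> {"name": "apply_moves", "arguments": {"moves": [[0,0,0.03,0,0,0,0],[0,0,0.06,0,0,0,0],[0,0,0.09,0,0,0,0],[0,0,0.12,0,0,0,0],[0,0,0.15,0,0,0,0],[0,0,0.18,0,0,0,0],[0,0,0.21,0,0,0,0],[0,0,0.24,0,0,0,0],[0,0,0.27,0,0,0,0],[0,0,0.285,0,0,0,0],[0,0,0.295,0,0,0,0],[0,0,0.295,0,0,0,0],[0,0,0.295,0,0,0,0],[0,0,0.295,0,0,0,0],[0,0,0.295,0,0,0,0]]}}

```text
time_s: 17.95
tool_pos: [0.5952, -0.2362, 0.1738]
tool_rot: [180.0, 0.0, 105.1]
force: [-0.7, 0.6, -1.5]
grip_width: 0.026
grasp_force: 25.0
```

```bash
python3 look.py 9; python3 - <<'E'
from h import *
o=env.get_obs(); print(o["tool_pos"],o["tool_rot"],o["force"],o["wrist_torque"])
s,t=cv2.imread("pics/scene9.png"),cv2.imread("pics/top9.png")
cv2.imwrite('pics/c9.png',np.hstack([cv2.resize(s[150:200,195:235],None,fx=10,fy=10,interpolation=0),cv2.resize(t[195:245,345:385],None,fx=10,fy=10,interpolation=0)]))
B=o["tool_pos"]+np.array([0,0,-.0585]); print(proj("scene",[B,[.5952,-.2366,.115]]),proj("top",[B]))
E
```

```text
tcp [ 0.5951 -0.2361  0.1736] [0.     0.     0.0001]
collar 179 213.01 sum 12.0
collar 180 213.37 sum 11.9
collar 181 213.27 sum 13.0
collar 182 213.41 sum 12.5
 pred collar axis z 0.08 [[213.5, 184.73]]
 pred collar axis z 0.1 [[213.03, 179.4]]
 pred collar axis z 0.115 [[212.66, 175.33]]
stem z 0.118 pred u at row 212.76 meas 213.43 width 4
stem z 0.13 pred u at row 212.47 meas 212.72 width 3
stem z 0.142 pred u at row 212.17 meas 212.42 width 2
stem z 0.154 pred u at row 211.87 meas 211.72 width 9
[ 0.59508595 -0.23610954  0.17354779] [1.79997716e+02 7.79259814e-05 1.05098447e+02] [ 0.05443986 -0.83199194 -1.31386166] [-0.10006146  0.0530419  -0.05801457]
[[212.83351562 175.35458832]
 [212.66454706 175.33385726]] [[365.94011562 219.06345283]]
```

View pics/c9.png

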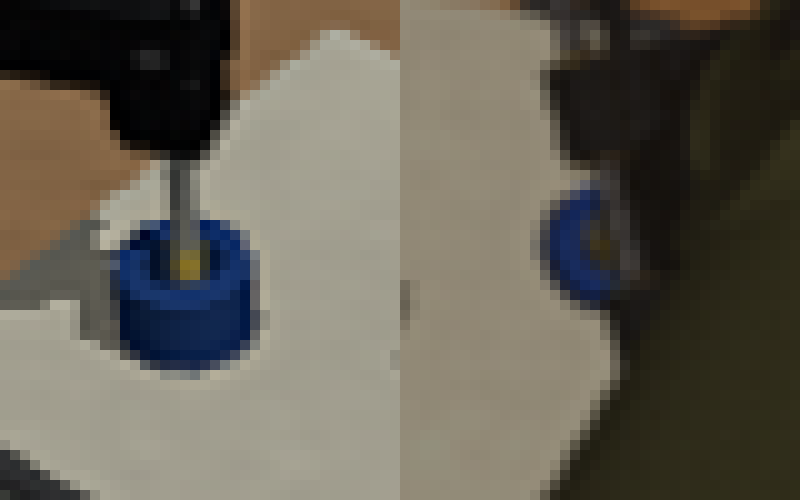

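The band sits centred in the mouth at scene (213.4,176), about 1 mm to +y of centre. I nudge it 1 mm and hand in.

>>> {"name": "apply_moves", "arguments": {"moves": [[-0.005,0,0,0,0,0,0],[-0.005,0,0,0,0,0,0],[-0.005,0,0,0,0,0,0],[-0.005,0,0,0,0,0,0],[-0.005,0,0,0,0,0,0],[-0.005,0,0,0,0,0,0],[-0.005,0,0,0,0,0,0],[-0.005,0,0,0,0,0,0]]}}

```text
time_s: 19.55
tool_pos: [0.5954, -0.237, 0.1736]
tool_rot: [180.0, -0.0, 105.1]
force: [-0.9, -0.2, -0.6]
grip_width: 0.0258
grasp_force: 25.0
```

```bash
python3 -c "
from h import *
o=env.get_obs(); print(o['tool_pos'],o['tool_rot'],o['grasp_force'],o['joint_velocities'])
print(env.sign_off())"
```

```text
[ 0.59536166 -0.23704343  0.17357154] [ 1.79994283e+02 -2.15794709e-03  1.05099763e+02] 25.000071607064456 [-0.05248912 -0.14818662 -0.02806085 -0.11989802 -0.03381426  0.00579832
  0.02137713]
the job is handed in; nothing more can be done
None
```

I handed the job in at about 19.6 s: the latch reads home and the probe is held upright in the port, band level with the mouth and about 1 mm off centre by camera; no verdict came back, and a wrong move of mine pushed the latch knob against its stop at about 77 N, under the 120 N wrist limit, though I can't tell whether it counts against the 40 N limit.

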